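Set the lathe's speed dial to the marker and start it

TASK

Get the lathe running at the marked speed: turn the black speed dial up (clockwise) until its white pointer stands on the orange marker and let go of it, then press the green start button fully down and release it. Handle the dial gently, with a light grip of about 10 N (never more than 25 N), do not press the red stop button, and leave the other things on the bench where they are.

Things in the scene. Friction and masses are not known exactly. Their poses are not given: they have to be found in the camera images.
- dial_unit: Speed dial unit, fixed to the bench: a white box 150 (x) x 170 (y) x 60 mm high, with a black knob over a dark scale disc (142 mm across, white ticks) in the middle of its top. Origin: centre of its underside; z up, -x is its front (a green strip).
- dial (a joint): The knob's angle, 0 to 4.71 rad, growing clockwise seen from above. At 0 the pointer stands at +135 degrees in the unit's frame (counter-clockwise from its +x); at angle q it stands at 135 degrees - q. It stays where it is left; turning it takes about 0.06 N m.
- dial_grip (a point): Point on the knob's axis at the height to grip, 94 mm above the bench. The knob is a round skirt 64 mm across (top 10 mm above the box) carrying a bar grip 60 mm long, 16 mm wide, rising from 10 to 46 mm above the box (12 mm above this point). The point's x axis runs along the bar towards the pointer, z up. Grip the bar across its 16 mm width, from above.
- pointer (a point): Tip of the knob's white pointer, 50 mm from the knob's axis, 4 mm above the box top; it turns with the knob.
- mark (a point): Middle of the orange marker on the scale disc, 50 mm from the knob's axis, 2 mm above the box top: an orange patch 14 mm wide along the scale (22 mm long outward), the speed wanted; it cannot be moved. Its x axis points outward from the knob's axis.
- switch_station: Start/stop station, fixed to the bench: a grey box 100 (x) x 170 (y) x 55 mm high with a yellow top plate carrying two buttons 84 mm apart. Origin: centre of its underside.
- start_top (a point): Centre of the top of the green start button (36 mm across) at +y on the station; pressed straight down.
- start (a joint): Travel of the green start button: 0 up, 0.006 m fully down (spring, about 5 N fully down).
- stop_top (a point): Centre of the top of the red stop button (36 mm across) at -y on the station. Not to be pressed.
- stop (a joint): Travel of the red stop button: 0 up, 0.006 m fully down.
- bowl: Bystander: loose turned wooden bowl, 140 mm across, 60 high; origin at its underside.
- blank: Bystander: loose dark round wooden blank, 130 mm across, 50 high; origin at its underside.
- wax_jar: Bystander: loose jar, 70 mm across, 85 high; origin at its underside.
- hammer: Bystander: loose hammer lying on the bench.
- brush: Bystander: loose brush lying on the bench.
- sanding_block: Bystander: loose cork block 110 x 65 x 35 mm; origin at its underside.
- wrench: Bystander: loose steel wrench lying on the bench.
There are look-alikes about, which are no part of the job. What is shaped like the switch_station but blue or turquoise is not meant.

How it is judged:
By the outcome, as a careful person would: the job done as asked, in the order asked, and still so for the second after the job is handed in, with the robot touching nothing.
It also fails if it takes over 64 s, if anything falls off the work surface, if the arm or the gripper's body presses on something with over 40 N, if the wrist force passes 120 N, or if a joint passes its speed limit or range.

ROBOT

A 6-joint arm with a two-finger parallel gripper is mounted at the origin on the work surface. World frame = base frame: x ahead of the robot, y to its left, z up, the work surface at z = 0. Lengths are in mm, angles in rad, forces in N, time in s.
With the tool pointing down it reaches from about 350 to 975 mm from the base axis. Payload 7.1 kg.
Tool frame: the origin (TCP) lies on the centre line of the jaws, within the pads' length; the fingertips stand 14 mm ahead of it and the grasp point (between the pads) lies 5 mm behind it; z points along the fingers, y is the line along which they close (so a half turn about z gives the same grasp; the last joint's range is limited). The gripper opens to 88 mm and grips with 3 to 60 N. Pads are 20 mm wide; open, the fingers measure 115 mm over their backs; the gripper's body (75 mm by 178 mm) begins 61 mm behind the grasp point.
Start: joints at [-1.359, 0.423, 1.63, -0, 1.089, -0.019], TCP at [142.992, -608.406, 236.675] pointing down, gripper open.
Joint ranges: [-3, 3], [-0.9, 2.11], [0.09, 2.58], [-1.31, 4.45], [0.11, 2.69], [-2.54, 2.54]. Speed limits (rad/s): [2.39, 2.39, 3.01, 3.14, 3.14, 3.14].

INTERFACE

Orientations are given as a unit quaternion [x, y, z, w].
In Python, from bench import * gives the robot as it stands.
- The arm moves only by the tool jog_arm, never from a script. Its argument "steps" is a list of rows, each a list of 5 numbers: the shift along the tool's x, y, z normalised to -1 to 1, where 1 is 400 mm, then the turn about the tool's z normalised to -1 to 1, where 1 is pi/4 rad, then the closure, from 0 (fully open) to 1 (shut). In form: [[tx, ty, tz, spin, jaw], ...]. A call has 1 to 20 rows; each row is the pose to reach, as a shift and turn from the pose commanded when the call began, along the tool's axes at that moment; what a row does not reach only later rows make up. A row lasts 1/10 s, in which the tool goes at most 50 mm and 8.59 degrees, less where a joint would pass 70% of its speed; a pose out of reach is approached as far as the arm can. A call with a number of a shift or a turn outside -1 to 1 is refused whole. A call with a gripper value outside its range is refused whole. The fingers move at their own pace and stop on an object; "force" is the grip in N (left out, the last holds). Time passes only in rows, so rows that repeat a pose let the fingers close. It gives the time, the measured TCP pose, the force, the opening and the grip force at its end, in the units of the state.
- state(): the state, without advancing time (a new reading comes with each control period).
- snapshot(name): name is "scene" or "top" or "wrist"; returns the picture (480x640x3 uint8, blue, green, red); there is no depth.
- get_calibration(name): a dict with "K" (3x3 intrinsics, pixels), "T" (4x4, takes a point from camera to world coordinates); the wrist camera has in their place "tool_from_camera" (4x4, takes a point from camera to tool coordinates, whose origin is the TCP and whose axes are the flange's). Camera axes: x right, y down, z forward; pixel columns grow to the right and rows downward; lengths in mm; the calibration is good to about 2 mm. A picture is of the moment at which its call begins: read the wrist's pose just before it. get_calibration takes no time and is no camera call.
- sign_off(): hands the job in; it is judged then, once.
The state is a dict: "t": time; "qpos": joint angles; "qvel": joint speeds; "effort": joint torques, N m; "position": TCP position; "eef_rot": TCP orientation; "contact_force": force on the tool from outside, world axes, zero at the start; "moment": the same for the moment, N m; "width": opening from 0.0 (shut) to 1.0 (fully open); "finger_force": force on a finger pad.
Only numpy, scipy, OpenCV 4.12 (cv2) and the standard library are available. Lean on these libraries where they do the work, as an engineer would, in place of code of your own. Each camera call takes 0.05 s, during which the arm holds its last target. There are 200 camera calls.

## Working session

There is one attempt and no reset: what is moved stays moved. The work goes in short steps, Python scripts to look and compute and a tool call to move; the robot and the scene stay as the last step left them, time stands still between calls to the robot, and variables do not carry over. Pictures are saved under pics/ and viewed, at most 10 in all, crops included, and the job is handed in when it is done.

Besides the shell and the picture viewer there is one more tool, called in YAML: its name, and indented under it one key for each argument. jog_arm: Moves the arm, as the interface text tells. Its arguments: {"type":"object","properties":{"steps":{"type":"array","items":{"type":"array","items":{"type":"number","minimum":-1,"maximum":1}}},"force":{"type":"number"}},"required":["steps"]}

```bash
mkdir -p pics; python3 - <<'E'
from bench import *
import cv2
for n in("top","scene"):
    cv2.imwrite(f"pics/{n}0.png",snapshot(n)); c=get_calibration(n); print(n,c["K"].tolist() if hasattr(c["K"],'tolist') else c["K"],c["T"])
print(state()); print(get_calibration("wrist"))
E
```

```text
top [[594.4903045350168, 0.0, 318.31186320018145], [0.0, 594.4903045350168, 239.0899927838644], [0.0, 0.0, 1.0]] [[-3.43656075e-03 -9.96270078e-01  8.62213524e-02  4.25666935e+02]
 [-9.99990463e-01  3.19136270e-03 -2.98149819e-03  4.23098205e+00]
 [ 2.69521383e-03 -8.62307762e-02 -9.96271544e-01  1.38695294e+03]
 [ 0.00000000e+00  0.00000000e+00  0.00000000e+00  1.00000000e+00]]
scene [[566.62515411043, 0.0, 318.3468107502375], [0.0, 566.62515411043, 237.27443798592108], [0.0, 0.0, 1.0]] [[-7.86940354e-01  4.19710513e-01 -4.52291901e-01  1.14373156e+03]
 [ 6.16640202e-01  5.08928630e-01 -6.00621771e-01  7.90442885e+02]
 [-2.19029739e-02 -7.51554878e-01 -6.59306852e-01  9.62809642e+02]
 [ 0.00000000e+00  0.00000000e+00  0.00000000e+00  1.00000000e+00]]
{'t': 0.1, 'qpos': array([-1.35896310e+00,  4.23741352e-01,  1.63060990e+00, -2.34369805e-06,
        1.08860625e+00, -1.90023485e-02]), 'qvel': array([ 0.00104476, -0.00191159, -0.0022795 ,  0.00058501,  0.0002345 ,
       -0.00156925]), 'effort': array([ 5.79874304e-04, -5.45610666e+01, -2.74324930e+01,  6.45470736e-02,
        1.8846
[... 175 characters left out ...]
e-04]), 'contact_force': array([-0.21223296,  0.41443935,  0.52434418]), 'moment': array([0.00263155, 0.03470951, 0.03266345]), 'finger_force': 0.0, 'width': 0.9993297636385845}
{'K': array([[432.39137127,   0.        , 315.1847905 ],
       [  0.        , 432.39137127, 238.74331136],
       [  0.        ,   0.        ,   1.        ]]), 'tool_from_camera': array([[ 9.28625698e-05, -9.61803983e-01, -2.73739090e-01,
         7.56055868e+01],
       [ 9.99999960e-01,  1.62181870e-04, -2.30601345e-04,
         4.59913558e-01],
       [ 2.66188810e-04, -2.73739057e-01,  9.61803960e-01,
        -1.47539345e+02],
       [ 0.00000000e+00,  0.00000000e+00,  0.00000000e+00,
         1.00000000e+00]])}
```

View pics/top0.png

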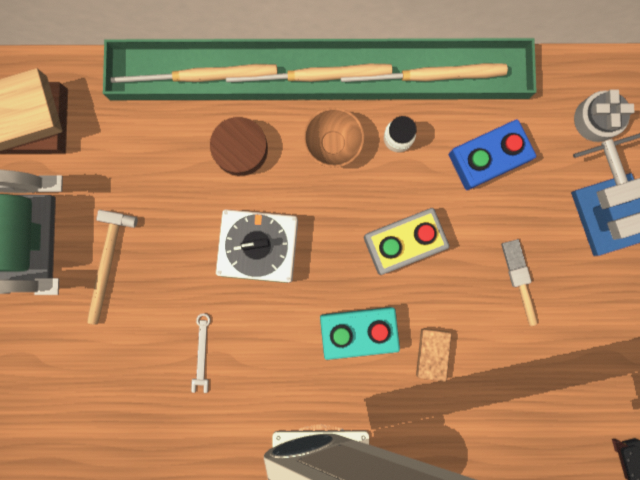

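View pics/scene0.png

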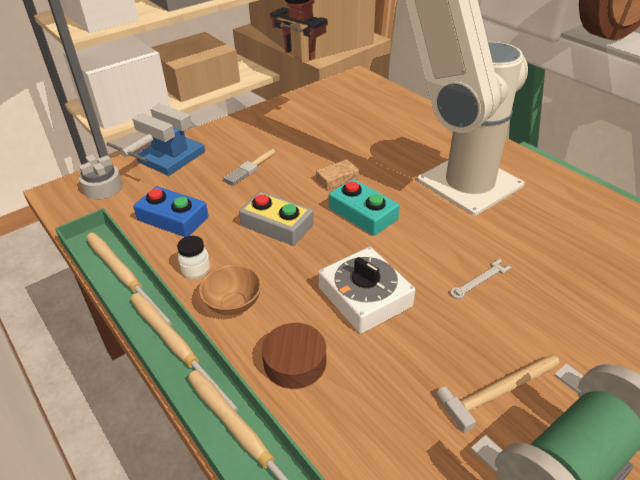

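Top view candidates: three stations, blue (492,155), grey with yellow plate (407,240) and turquoise (360,333). I choose the yellow one, green button at (391,247), red at (426,233). The only dial is at (257,245), with the pointer tip near (233,245) and the orange marker near (258,219). I'll check both in one close crop and measure.

```bash
cat > h.py <<'E'
from bench import *
import cv2, numpy as np
from scipy.spatial.transform import Rotation as R
def ray(n,uv,z,st=None):
    c=get_calibration(n)
    if n=="wrist":
        T=np.eye(4);T[:3,:3]=R.from_quat(st["eef_rot"]).as_matrix();T[:3,3]=st["position"];T=T@c["tool_from_camera"]
    else: T=np.array(c["T"])
    d=T[:3,:3]@np.linalg.solve(c["K"],[uv[0],uv[1],1.]); o=T[:3,3]
    return o+d*(z-o[2])/d[2]
def blobs(im,lo,hi,amin=15,roi=None):
    m=cv2.inRange(cv2.cvtColor(im,cv2.COLOR_BGR2HSV),np.array(lo),np.array(hi))
    if roi: k=np.zeros_like(m);x0,y0,x1,y1=roi;k[y0:y1,x0:x1]=1;m=m*k
    n,l,s,c=cv2.connectedComponentsWithStats(m)
    return [(c[i].round(2),int(s[i,4])) for i in range(1,n) if s[i,4]>=amin]
E
python3 - <<'E'
from h import *
im=cv2.imread("pics/top0.png")
roi=(205,200,455,290)
for nm,lo,hi,z in(("orange",(8,150,150),(20,255,255),62),("green",(45,100,60),(80,255,255),70),("red",(0,170,100),(5,255,255),70),("yellow",(22,100,130),(35,255,255),55),("white",(0,0,190),(180,40,255),64)):
    for c,a in blobs(im,lo,hi,8,(215 if nm!="orange" else 245,205,455,290) if nm!="orange" else (245,208,270,232)): print(nm,c,a,ray("top",c,z).round(1))
# box outline
m=cv2.inRange(cv2.cvtColor(im,cv2.COLOR_BGR2HSV),(0,0,185),(180,45,255));k=np.zeros_like(m);k[205:288,210:302]=1;m=m*k
r=cv2.minAreaRect(cv2.findNonZero(m));print(r)
b=np.array([ray("top",p,60)[:2] for p in cv2.boxPoints(r)]);print(b.round(1),b.mean(0))
cv2.imwrite("pics/crop1.png",cv2.resize(im[195:295,205:455],None,fx=3.2,fy=3.2,interpolation=cv2.INTER_CUBIC))
E
```

```text
orange [257.57 219.35] 49 [585.2 136.4  62. ]
green [390.82 246.64] 225 [ 522.3 -160.8   70. ]
red [425.64 232.65] 213 [ 553.3 -238.8   70. ]
yellow [406.62 240.64] 1355 [ 536.8 -198.4   55. ]
white [255.7  247.17] 1782 [522.5 140.   64. ]
white [247.04 244.36] 25 [528.9 159.3  64. ]
white [237.04 247.57] 23 [521.8 181.6  64. ]
((255.81686401367188, 245.67303466796875), (74.66216278076172, 65.75010681152344), 5.440331935882568)
[[461.3 229.5]
 [608.2 217.2]
 [591.7  50. ]
 [445.   63.9]] [526.52241568 140.15034342]
```

View pics/crop1.png

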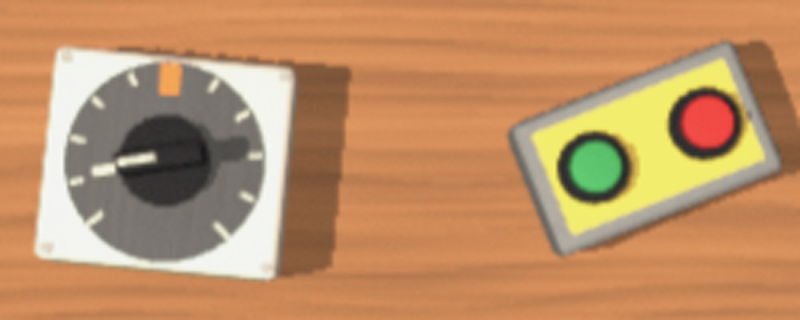

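The crop shows the yellow-plate station with green at crop (596,162) and red at (707,123). The dial's pointer points left and slightly down (tip near (95,171)), and the orange marker is at the top (170,80). So it needs about 100° clockwise. Moving over the dial now.

jog_arm:
  steps:
    - [0.68, -0.8, 0, -0.95, 0]
    - [0.68, -0.8, 0, -0.95, 0]
    - [0.68, -0.8, 0, -0.95, 0]
    - [0.68, -0.8, 0, -0.95, 0]
    - [0.68, -0.8, 0, -0.95, 0]
    - [0.68, -0.8, 0, -0.95, 0]
    - [0.68, -0.8, 0, -0.95, 0]
    - [0.68, -0.8, 0, -0.95, 0]
    - [0.68, -0.8, 0, -0.95, 0]
    - [0.68, -0.8, 0, -0.95, 0]
    - [0.68, -0.8, 0, -0.95, 0]
    - [0.68, -0.8, 0, -0.95, 0]
  force: 10

```text
t: 1.3
position: [334.3, -235.5, 236.6]
eef_rot: [0.883, 0.469, -0.0, 0.0]
contact_force: [-0.2, 0.2, -0.2]
width: 0.999
finger_force: 0.0
```

```bash
cat >> h.py <<'E'
def go(x,y,z,yaw):
    s=state(); M=R.from_quat(s["eef_rot"]).as_matrix(); y0=np.degrees(np.arctan2(M[1,0],M[0,0]))
    d=M.T@(np.array([x,y,z])-s["position"]); w=(yaw-y0+180)%360-180
    print("t",round(s["t"],2),"pos",s["position"].round(1),"yaw",y0.round(2),"tilt",M[2].round(4),"q",s["qpos"].round(2),"F",s["contact_force"].round(1),"w",round(s["width"],3))
    print("norm",(d/400).round(4),"spin",round(-w/45,4))
E
python3 -c "
from h import *
go(526.5,140,236,99)"
```

```text
t 1.3 pos [ 334.3 -235.5  236.6] yaw 55.92 tilt [-2.e-04  1.e-04 -1.e+00] q [-0.64  0.1   2.08 -0.    0.96 -0.05] F [-0.2  0.2 -0.2] w 0.999
norm [ 1.0467 -0.128   0.0014] spin -0.9572
```

jog_arm:
  steps:
    - [1, -0.13, 0, -0.957, 0]
    - [1, -0.13, 0, -0.957, 0]
    - [1, -0.13, 0, -0.957, 0]
    - [1, -0.13, 0, -0.957, 0]
    - [1, -0.13, 0, -0.957, 0]
    - [1, -0.13, 0, -0.957, 0]
    - [1, -0.13, 0, -0.957, 0]
    - [1, -0.13, 0, -0.957, 0]
    - [1, -0.13, 0, -0.957, 0]
    - [1, -0.13, 0, -0.957, 0]
    - [1, -0.13, 0, -0.957, 0]
    - [1, -0.13, 0, -0.957, 0]

```text
t: 2.5
position: [514.8, 124.1, 236.5]
eef_rot: [0.65, 0.76, -0.0, -0.0]
contact_force: [-0.2, 0.1, -0.8]
width: 0.998
finger_force: 0.0
```

```bash
python3 -c "
from h import *
go(526.5,140,236,99)
cv2.imwrite('pics/w1.png',snapshot('wrist'))"
```

```text
t 2.5 pos [514.8 124.1 236.5] yaw 98.91 tilt [-2.e-04 -8.e-04 -1.e+00] q [ 0.21  0.28  1.84 -0.    1.02  0.06] F [-0.2  0.1 -0.8] w 0.998
norm [0.0347 0.0351 0.0013] spin -0.0021
```

View pics/w1.png

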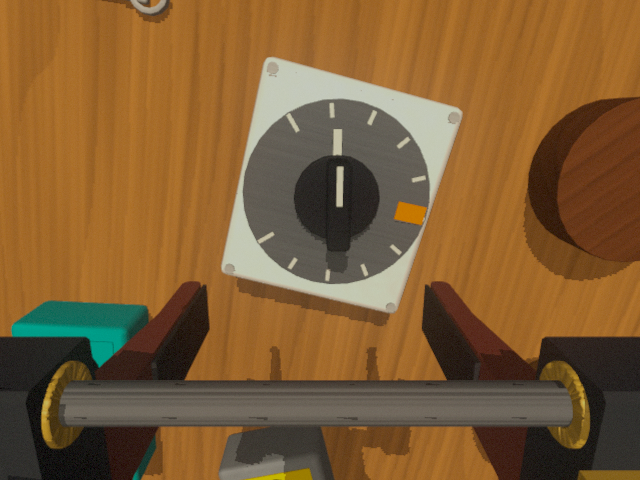

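The wrist view shows the knob at (337,195), its pointer up at (337,142), the orange marker at (410,213), and the disc about 185 px across. Next I measure them.

```bash
cat >> h.py <<'E'
def dial(im,st,box):
    x0,y0,x1,y1=box; hsv=cv2.cvtColor(im,cv2.COLOR_BGR2HSV)
    w=cv2.inRange(hsv,(0,0,150),(180,70,255)); 
    o=cv2.inRange(hsv,(8,150,120),(20,255,255))
    return w,o
E
python3 - <<'E'
from h import *
im=cv2.imread('pics/w1.png'); st=state()
# pointer/bar
for c,a in blobs(im,(0,0,150),(180,90,255),20,(255,105,425,280)): print("white",c,a,ray("wrist",c,64,st).round(1),ray("wrist",c,106,st).round(1))
for c,a in blobs(im,(8,180,150),(22,255,255),60,(385,195,430,230)): print("orange",c,a,ray("wrist",c,62,st).round(1))
# disc: dark inside box -> contour, fit in world at z=61
g=cv2.cvtColor(im,cv2.COLOR_BGR2HSV)
m=cv2.inRange(g,(0,0,150),(180,70,255)); k=np.zeros_like(m);k[50:320,215:470]=255;m&=k
cs,h=cv2.findContours(m,cv2.RETR_CCOMP,cv2.CHAIN_APPROX_NONE)
big=max((c for c,hh in zip(cs,h[0]) if hh[3]>=0),key=cv2.contourArea)
e=cv2.fitEllipse(cv2.convexHull(big));print("disc",e)
P=np.array([ray("wrist",p[0],61,st)[:2] for p in cv2.convexHull(big)]).astype(np.float32)
print("disc world",cv2.fitEllipse(P))
ob=max((c for c,hh in zip(cs,h[0]) if hh[3]<0),key=cv2.contourArea)
r=cv2.minAreaRect(np.array([ray("wrist",p[0],60,st)[:2] for p in ob]).astype(np.float32));print("box",r)
# pointer end pts
ys,xs=np.where((m>0)[125:160,325:350]);print(xs.min()+325,xs.max()+325,ys.min()+125,ys.max()+125)
# skirt+bar dark
d=cv2.inRange(g,(0,0,0),(180,255,45))
k=np.zeros_like(d);k[140:262,285:390]=255;d&=k;print("dark",cv2.minAreaRect(cv2.findNonZero(d)))
E
```

```text
white [271.29 117.4 ] 883 [473.2 192.   64. ] [477.2 192.9 106. ]
white [331.55 110.85] 53 [514.9 203.1  64. ] [513.5 202.5 106. ]
white [409.22 120.31] 1070 [570.8 205.3  64. ] [562.  204.4 106. ]
white [371.81 117.1 ] 68 [544.  203.3  64. ] [538.7 202.7 106. ]
white [337.16 141.83] 225 [522.5 182.5  64. ] [520.1 184.6 106. ]
white [403.17 142.17] 65 [569.8 189.7  64. ] [561.1 190.8 106. ]
white [339.48 186.34] 238 [529.7 150.9  64. ] [526.3 157.1 106. ]
white [418.05 178.53] 55 [586.2 165.6  64. ] [575.4 169.9 106. ]
white [400.74 263.41] 807 [587.4  98.5  64. ] [576.4 111.6 106. ]
white [269.38 264.87] 897 [485.9  81.4  64. ] [488.3  96.7 106. ]
white [395.44 249.36] 50 [580.9 109.2  64. ] [570.8 120.9 106. ]
white [292.19 263.1 ] 48 [503.4  85.6  64. ] [503.4 100.4 106. ]
white [363.96 269.62] 48 [559.9  89.   64. ] [552.5 103.3 106. ]
white [327.2  274.68] 40 [532.   80.3  64. ] [528.3  95.8 106. ]
orange [409.86 212.72] 519 [586.3 139.   62. ]
disc ((335.9053955078125, 190.96511840820312), (186.35302734375, 189.1614532470703), 66.13362121582031)
disc world ((528.53564453125, 142.35794067382812), (142.28500366210938, 142.60133361816406), 55.896175384521484)
box ((528.05078125, 143.48086547851562), (166.28916931152344, 146.5695343017578), 84.42607116699219)
333 341 129 154
dark ((336.7500305175781, 198.25001525878906), (86.26702880859375, 84.14570617675781), 45.0)
```

```bash
python3 -c "
from h import *
go(528.2,142,90,98.5)"
```

```text
t 2.55 pos [514.9 124.3 236.7] yaw 98.91 tilt [-2.e-04 -4.e-04 -1.e+00] q [ 0.21  0.28  1.84 -0.    1.02  0.06] F [ 0.5  0.1 -0.1] w 1.0
norm [0.0387 0.0399 0.3667] spin 0.0091
```

jog_arm:
  steps:
    - [0.039, 0.04, 0, 0.01, 0.3]
    - [0.039, 0.04, 0.1, 0.01, 0.4]
    - [0.039, 0.04, 0.2, 0.01, 0.5]
    - [0.039, 0.04, 0.27, 0.01, 0.5]
    - [0.039, 0.04, 0.32, 0.01, 0.5]
    - [0.039, 0.04, 0.35, 0.01, 0.5]
    - [0.039, 0.04, 0.366, 0.01, 0.5]
    - [0.039, 0.04, 0.366, 0.01, 0.5]
    - [0.039, 0.04, 0.366, 0.01, 0.5]
  force: 10

```text
t: 3.45
position: [529.3, 143.8, 91.2]
eef_rot: [0.652, 0.758, 0.001, 0.0]
contact_force: [0.5, 0.0, -0.1]
width: 0.5
finger_force: 0.0
```

```bash
python3 -c "
from h import *
go(528.2,142,90,98.5)
cv2.imwrite('pics/w2.png',snapshot('wrist'))"
```

```text
t 3.45 pos [529.3 143.8  91.2] yaw 98.57 tilt [ 1.0e-04  1.4e-03 -1.0e+00] q [0.24 0.52 1.89 0.   0.73 0.09] F [ 0.5  0.  -0.1] w 0.5
norm [-0.0041 -0.0034  0.0029] spin 0.0016
```

View pics/w2.png

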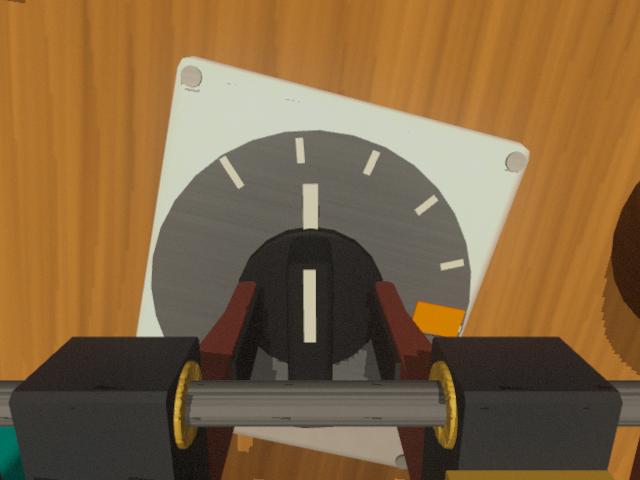

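The bar sits about 4 px left of the finger midline (310 vs 314), roughly 1.2 mm, which agrees with the state estimate. I'll correct that and close lightly.

jog_arm:
  steps:
    - [-0.004, -0.003, 0.003, 0, 0.5]
    - [-0.004, -0.003, 0.003, 0, 0.7]
    - [-0.004, -0.003, 0.003, 0, 0.78]
    - [-0.004, -0.003, 0.003, 0, 1]
    - [-0.004, -0.003, 0.003, 0, 1]
    - [-0.004, -0.003, 0.003, 0, 1]
    - [-0.004, -0.003, 0.003, 0, 1]
  force: 10

```text
t: 4.2
position: [527.7, 142.1, 89.2]
eef_rot: [0.652, 0.758, -0.0, -0.0]
contact_force: [-0.8, -0.4, 2.5]
width: 0.183
finger_force: 10.0
```

```bash
python3 -c "
from h import *
go(528.2,142,90,98.5);s=state();print(s['finger_force'],s['moment'])"
```

```text
t 4.2 pos [527.7 142.1  89.2] yaw 98.6 tilt [ 0.e+00 -1.e-04 -1.e+00] q [0.24 0.53 1.89 0.   0.72 0.09] F [-0.8 -0.4  2.5] w 0.183
norm [-0.0005  0.0013 -0.0021] spin 0.0021
9.999244809150696 [-0.03182574  0.0776487   0.07363261]
```

jog_arm:
  steps:
    - [0, 0, 0, 0.08, 1]
    - [0, 0, 0, 0.16, 1]
    - [0, 0, 0, 0.24, 1]
    - [0, 0, 0, 0.32, 1]
    - [0, 0, 0, 0.4, 1]
    - [0, 0, 0, 0.48, 1]
    - [0, 0, 0, 0.56, 1]
    - [0, 0, 0, 0.64, 1]
    - [0, 0, 0, 0.72, 1]
    - [0, 0, 0, 0.8, 1]
    - [0, 0, 0, 0.88, 1]
    - [0, 0, 0, 0.96, 1]
    - [0, 0, 0, 1, 1]
    - [0, 0, 0, 1, 1]
    - [0, 0, 0, 1, 1]

```text
t: 5.7
position: [527.5, 142.2, 89.1]
eef_rot: [0.892, 0.451, -0.0, -0.0]
contact_force: [-2.2, 0.0, 4.0]
width: 0.18
finger_force: 10.0
```

```bash
python3 -c "
from h import *
go(528.2,142,89,-3.4);s=state();print(s['finger_force'],s['moment'])"
```

```text
t 5.7 pos [527.5 142.2  89.1] yaw 53.63 tilt [-2.e-04 -4.e-04 -1.e+00] q [0.24 0.53 1.89 0.   0.72 0.88] F [-2.2  0.   4. ] w 0.18
norm [0.0007 0.0016 0.0003] spin 1.2673
10.001108944416046 [ 0.07392795  0.33584006 -0.02779961]
```

jog_arm:
  steps:
    - [0, 0, 0, 0.08, 1]
    - [0, 0, 0, 0.16, 1]
    - [0, 0, 0, 0.24, 1]
    - [0, 0, 0, 0.32, 1]
    - [0, 0, 0, 0.4, 1]
    - [0, 0, 0, 0.48, 1]
    - [0, 0, 0, 0.56, 1]
    - [0, 0, 0, 0.64, 1]
    - [0, 0, 0, 0.72, 1]
    - [0, 0, 0, 0.8, 1]
    - [0, 0, 0, 0.88, 1]
    - [0, 0, 0, 0.96, 1]
    - [0, 0, 0, 1, 1]
    - [0, 0, 0, 1, 1]
    - [0, 0, 0, 1, 1]

```text
t: 7.2
position: [527.4, 142.2, 89.1]
eef_rot: [0.997, 0.075, -0.0, -0.0]
contact_force: [-4.5, 2.2, 4.2]
width: 0.18
finger_force: 10.0
```

```bash
python3 -c "
from h import *
go(528.2,142,89,-3.4);s=state();print(s['finger_force'],s['moment']);im=snapshot('wrist');cv2.imwrite('pics/w3.png',im)"
```

```text
t 7.2 pos [527.4 142.2  89.1] yaw 8.65 tilt [-5.e-04 -3.e-04 -1.e+00] q [0.24 0.53 1.89 0.   0.73 1.66] F [-4.5  2.2  4.2] w 0.18
norm [0.0018 0.0009 0.0003] spin 0.2678
10.001252442598343 [ 0.35092792  0.5839023  -0.0617479 ]
```

View pics/w3.png

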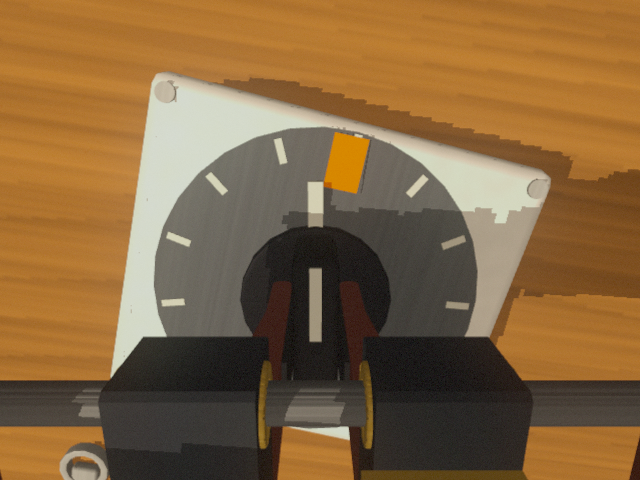

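The pointer at (315,203) followed the grip and stands just short of the orange marker at (347,163). Now I measure what is left to turn.

```bash
cat >> h.py <<'E'
def rem(f,pb,ob,c):
    im=cv2.imread(f);st=state();w=blobs(im,(0,0,130),(180,90,255),60,pb);o=blobs(im,(8,180,100),(25,255,255),200,ob);print(w,o)
    A=[]
    for b,z in((w,64),(o,62)):
        q=max(b,key=lambda t:t[1])[0];p=ray("wrist",q,z,st)[:2]-c;A.append(np.degrees(np.arctan2(p[1],p[0])));print(p+c,np.hypot(*p),A[-1])
    print("cw left",A[0]-A[1])
E
python3 - <<'E'
from h import *
im=cv2.imread('pics/w3.png');st=state()
for c in((528.2,142),(527.5,142.2)): rem('pics/w3.png',(300,175,330,226),(310,125,385,200),np.array(c))
E
```

```text
[(array([314.98, 202.62]), 730)] [(array([345.68, 162.25]), 1926)]
[568.73765285 148.25986578] 41.01813280139298 8.778335435142854
[586.40464758 138.53372825] 58.30776997613826 -3.4081205117259095
cw left 12.186455946868763
[(array([314.98, 202.62]), 730)] [(array([345.68, 162.25]), 1926)]
[568.73765285 148.25986578] 41.68052286375082 8.359772952336845
[586.40464758 138.53372825] 59.01863311615942 -3.561540236349605
cw left 11.921313188686451
```

jog_arm:
  steps:
    - [0, 0, 0, 0.07, 1]
    - [0, 0, 0, 0.14, 1]
    - [0, 0, 0, 0.21, 1]
    - [0, 0, 0, 0.268, 1]
    - [0, 0, 0, 0.268, 1]
    - [0, 0, 0, 0.268, 1]
    - [0, 0, 0, 0.268, 1]

```text
t: 7.95
position: [527.5, 142.3, 89.1]
eef_rot: [1.0, -0.03, -0.0, -0.0]
contact_force: [-3.1, 2.4, 4.7]
width: 0.182
finger_force: 10.0
```

```bash
python3 -c "
from h import *
go(528.2,142,89,-3.4);im=snapshot('wrist');cv2.imwrite('pics/w4.png',im)
rem('pics/w4.png',(300,175,330,226),(280,110,385,200),np.array((527.9,142.1)))"
```

```text
t 7.95 pos [527.5 142.3  89.1] yaw -3.41 tilt [-5.e-04 -2.e-04 -1.e+00] q [0.24 0.53 1.89 0.   0.72 1.87] F [-3.1  2.4  4.7] w 0.182
norm [0.0019 0.0006 0.0004] spin -0.0003
[(array([315.01, 203.28]), 666)] [(array([315.33, 157.37]), 1815)]
[568.88151027 139.68286588] 41.05273098468188 -3.375456968353187
[587.04164548 138.47522453] 59.25262211175564 -3.507255645370326
cw left 0.13179867701713865
```

On the mark, with 0.1° left. Release and rise straight up.

jog_arm:
  steps:
    - [0, 0, 0, 0, 0.6]
    - [0, 0, 0, 0, 0.5]
    - [0, 0, 0, 0, 0.5]
    - [0, 0, 0, 0, 0.5]
    - [0, 0, -0.05, 0, 0.5]
    - [0, 0, -0.12, 0, 0.5]
    - [0, 0, -0.22, 0, 0.5]
    - [0, 0, -0.32, 0, 0.5]
    - [0, 0, -0.36, 0, 0.5]
    - [0, 0, -0.36, 0, 0.5]
    - [0, 0, -0.36, 0, 0.5]

```text
t: 9.1
position: [527.4, 142.0, 232.6]
eef_rot: [1.0, -0.03, -0.0, 0.0]
contact_force: [0.0, 0.7, -1.7]
width: 0.503
finger_force: 0.0
```

```bash
python3 - <<'E'
from h import *
go(522.3,-160.8,180,-3.4)
im=snapshot('wrist');cv2.imwrite('pics/w5.png',im);t=snapshot('top')
cv2.imwrite("pics/both5.png",np.hstack([cv2.resize(im[60:340,180:460],(400,400)),cv2.resize(t[195:295,210:310],(400,400),interpolation=cv2.INTER_CUBIC)]))
E
```

```text
t 9.1 pos [527.4 142.  232.6] yaw -3.47 tilt [-2.e-04  1.e-04 -1.e+00] q [ 0.24  0.31  1.81 -0.    1.02  1.87] F [ 0.   0.7 -1.7] w 0.503
norm [0.0331 0.7563 0.1315] spin -0.0015
```

View pics/both5.png

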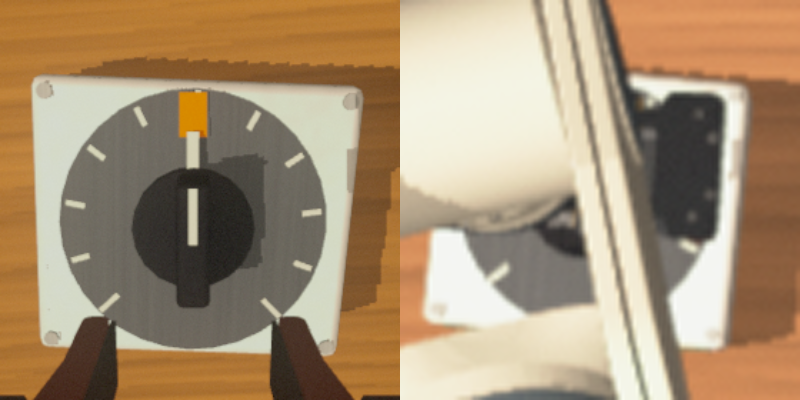

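The pointer (crop (193,150)) is in line with the orange marker (193,112), and the knob is free. On to the start button.

jog_arm:
  steps:
    - [0.03, 0.1, 0, 0, 0.9]
    - [0.03, 0.2, 0, 0, 1]
    - [0.03, 0.3, 0, 0, 1]
    - [0.03, 0.4, 0, 0, 1]
    - [0.03, 0.5, 0, 0, 1]
    - [0.03, 0.6, 0, 0, 1]
    - [0.03, 0.7, 0, 0, 1]
    - [0.03, 0.755, 0, 0, 1]
    - [0.03, 0.755, 0, 0, 1]
    - [0.03, 0.755, 0, 0, 1]
    - [0.03, 0.755, 0, 0, 1]

```text
t: 10.3
position: [521.1, -159.0, 232.2]
eef_rot: [1.0, -0.03, -0.001, -0.0]
contact_force: [0.3, 0.1, -0.1]
width: 0.006
finger_force: 0.0
```

```bash
python3 - <<'E'
from h import *
st=state();im=snapshot('wrist');cv2.imwrite('pics/w6.png',im)
for nm,lo,hi in(("green",(40,100,60),(80,255,255)),("red",(0,170,100),(5,255,255))):
    for c,a in blobs(im,lo,hi,300):print(nm,c,a,ray("wrist",c,70,st).round(1))
go(524,-159,180,-3.4)
E
```

```text
green [312.73 220.38] 1928 [ 522.5 -157.3   70. ]
t 10.35 pos [ 521.2 -158.9  232.5] yaw -3.4 tilt [-1.1e-03 -5.0e-04 -1.0e+00] q [-0.32  0.31  1.81  0.    1.02  1.31] F [ 0.7 -0.1  0.6] w 0.006
norm [ 7.100e-03 -1.000e-04  1.313e-01] spin 0.0
```

View pics/w6.png

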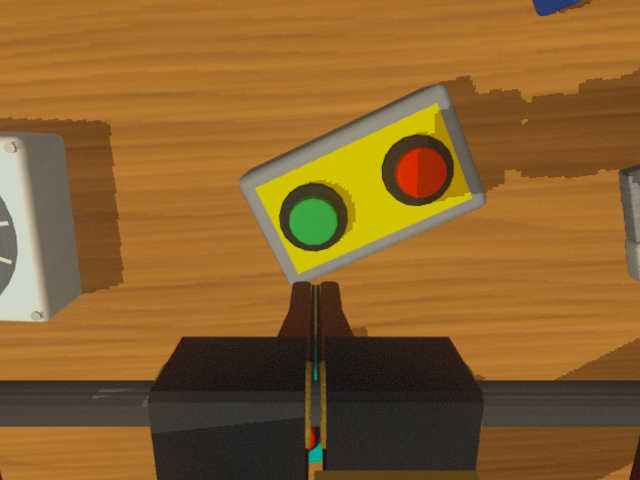

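The start button is at (313,218) in the wrist view, within 2 mm of the top-camera estimate. The red one is well to the right at (421,172). Now I descend to just above it, fingers shut.

jog_arm:
  steps:
    - [0.005, -0.004, 0.1, 0, 1]
    - [0.005, -0.004, 0.2, 0, 1]
    - [0.005, -0.004, 0.28, 0, 1]
    - [0.005, -0.004, 0.33, 0, 1]
    - [0.005, -0.004, 0.35, 0, 1]
    - [0.005, -0.004, 0.35, 0, 1]
    - [0.005, -0.004, 0.35, 0, 1]

```text
t: 11.05
position: [524.2, -158.3, 93.9]
eef_rot: [1.0, -0.03, 0.001, 0.0]
contact_force: [0.5, 0.5, 0.8]
width: 0.005
finger_force: 0.0
```

jog_arm:
  steps:
    - [0, 0, 0.005, 0, 1]
    - [0, 0, 0.01, 0, 1]
    - [0, 0, 0.01, 0, 1]
    - [0, 0, 0.01, 0, 1]

```text
t: 11.45
position: [524.4, -158.8, 89.8]
eef_rot: [1.0, -0.03, 0.001, 0.0]
contact_force: [2.3, 0.3, 2.6]
width: 0.004
finger_force: 1.1
```

jog_arm:
  steps:
    - [0, 0, 0.004, 0, 1]
    - [0, 0, 0.008, 0, 1]
    - [0, 0, 0.008, 0, 1]
    - [0, 0, 0.008, 0, 1]

```text
t: 11.85
position: [524.3, -158.8, 86.2]
eef_rot: [1.0, -0.03, 0.001, 0.0]
contact_force: [4.6, 0.4, 4.8]
width: 0.008
finger_force: 2.2
```

jog_arm:
  steps:
    - [0, 0, 0.003, 0, 1]
    - [0, 0, 0.005, 0, 1]
    - [0, 0, 0.005, 0, 1]
    - [0, 0, 0.005, 0, 1]

```text
t: 12.25
position: [524.4, -158.9, 85.1]
eef_rot: [1.0, -0.03, 0.001, 0.0]
contact_force: [1.2, 0.7, 14.7]
width: 0.006
finger_force: 7.8
```

The force jumped to 14.7 N, well above the 5 N spring, so the button is at its stop. I hold it briefly, then rise.

jog_arm:
  steps:
    - [0, 0, 0.001, 0, 1]
    - [0, 0, 0.001, 0, 1]
    - [0, 0, -0.02, 0, 1]
    - [0, 0, -0.06, 0, 1]
    - [0, 0, -0.14, 0, 1]
    - [0, 0, -0.24, 0, 1]
    - [0, 0, -0.34, 0, 1]
    - [0, 0, -0.36, 0, 1]
    - [0, 0, -0.36, 0, 1]
    - [0, 0, -0.36, 0, 1]

```text
t: 13.25
position: [522.0, -158.2, 226.1]
eef_rot: [1.0, -0.03, -0.002, -0.0]
contact_force: [0.2, 1.3, -0.6]
width: 0.007
finger_force: 0.0
```

```bash
python3 - <<'E'
from h import *
im=snapshot('wrist');t=snapshot('top');s=snapshot('scene')
cv2.imwrite("pics/fin.png",np.vstack([np.hstack([cv2.resize(im,(400,300)),cv2.resize(t,(400,300))]),cv2.resize(s[130:330,150:450],(450,300))[:, :].copy() if 0 else np.hstack([cv2.resize(s[130:330,150:450],(450,300)),np.zeros((300,350,3),np.uint8)])]))
E
```

```text
(no output)
```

View pics/fin.png

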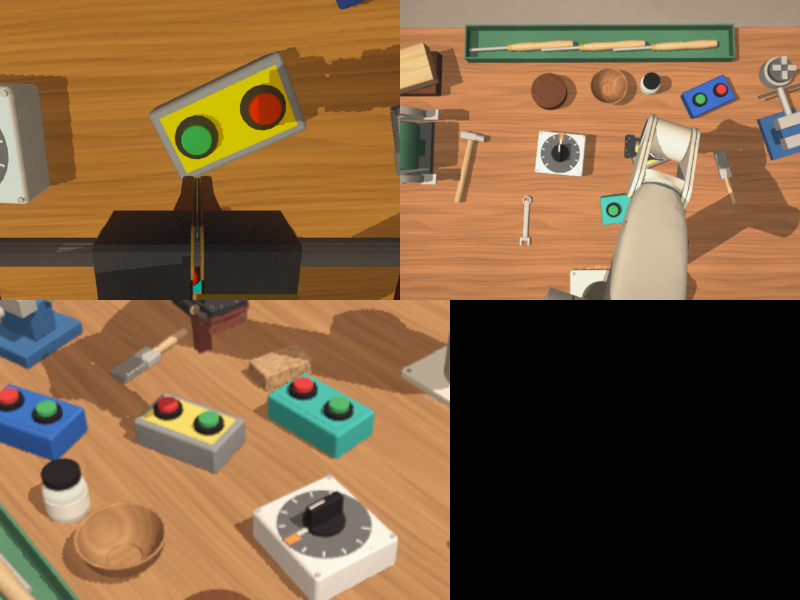

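The final views show the pointer still on the orange marker, the green button back up, the red one untouched and the other things in place. The arm is clear, so I hand the job in.

```bash
python3 -c "
from bench import *
print(sign_off())"
```

```text
the job is handed in; nothing more can be done
None
```

I turned the dial clockwise onto the orange marker with a 10 N grip and released it, then pressed the green start button to its stop and let it up, and signed off at about 13 s; the red button and the other things on the bench were not touched, and no verdict came back.

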